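Click the speed dial round to the green dot and start

TASK

Set the speed controller: lay your fingertips on the big knurled dial and turn it clockwise by friction until its orange pointer clicks into the setting at the green dot. Only then press the green start button fully down and let it come back up. Nothing is to be picked up: leave the tin, the brass coupling and the collet nut standing where they are.

Things in the scene. Friction and masses are not known exactly. Their poses are not given: they have to be found in the camera images.
- speed_box: fixed grey speed controller with a white top panel, 140 (x) x 230 (y) x 60 mm high; origin at the centre of its underside; z up, x away from the robot at yaw 0. In its frame the dial's upright axis is at x 0, y +35 mm, the button at x 0, y -80 mm. Settings every 30 degrees round the dial's far half, from +y (setting 0) clockwise to -y (6): black ticks, and the green dot at +x (setting 3)
- speed_dial (a joint): dial angle, rad, growing clockwise seen from above; clicks (detents) at 0, 0.524, 1.047, 1.571, 2.094, 2.618, 3.142; left alone, it springs to the nearest. At 0 the pointer points along the box's +y, at 1.571 along +x at the green dot: the wanted setting. Starts resting in the click at 0, 0.524 or 1.047. Leaving a click takes about 0.03 N m; a 5 N press drags it round
- dial_face (a point): point on the dial's axis level with its flat rubber top face, 80 mm above the table, fixed to the box. The dial is a disc 98 mm across, 14 mm thick, its underside 6 mm above the panel, too wide to grasp, rim knurled, nothing on the face to hook on. It floats on a spring: pressed on its face it sinks straight down, up to 5 mm, from about 2.4 N at first to 9.5 N at the bottom
- pointer_tip (a point): outer end of the orange pointer line on the dial's face, 43 mm from the dial's axis; it turns with the dial
- green_dot (a point): centre of the green dot on the white panel, 57.5 mm from the dial's axis along the box's +x
- start_button (a joint): travel of the green start button, m: 0 up, 0.006 fully down; it springs back. About 1.2 N to start and 5 N at the bottom
- button_top (a point): centre of the top of the green start button at rest, 75 mm above the table (15 mm above the panel); the button is 28 mm across, with its own dark collar 40 mm across and 3 mm high
- air_coupling: loose brass air coupling, 24 mm across, 58 mm tall, standing upright behind the box; origin at the centre of its underside
- wax_tin: loose blue tin, 70 mm across, 34 mm tall, standing left of the box; origin at the centre of its underside
- collet_nut: loose dark collet nut, 35 mm across, 18 mm tall, behind the box; origin at the centre of its underside
Things that resemble listed ones, but are neither listed nor needed, are in the scene too. Leave any purple look-alike of the air_coupling alone.

How it is judged:
On the way, in this order (a step that is already met when the one before it is completed fails the run):
1. the dial stands in the click at the green dot (within 6 degrees), the button still up (value of joint speed_dial between 1.466 and 1.676 rad and value of joint start_button below 0.001 m), for 0.3 s.
2. the start button is pressed down (at least 4.5 of its 6 mm) (value of joint start_button above 0.0045 m), for 0.05 s.
At the end, for the whole second after the job is handed in: The dial rests in the click at the green dot (within 6 degrees), the start button has been pressed after that and is up again, and the coupling stands upright, with it, the tin and the nut each within 20 mm of where they stood (all of step 1 and angle between air_coupling's own z axis and vertical below 0.2 rad and distance of each of air_coupling, wax_tin, collet_nut from where it was at the start of the episode below 0.02 m); the robot touches nothing.
It fails at once if the start button is pressed while the dial is not at the green dot (value of joint start_button above 0.003 m and (value of joint speed_dial below 1.4 rad or value of joint speed_dial above 1.74 rad)).
It fails at once if a bystander (coupling, tin or nut) is lifted 8 mm, pushed more than 20 mm or tipped (distance of any of air_coupling, wax_tin, collet_nut from where it was at the start of the episode above 0.02 m or angle between air_coupling's own z axis and vertical above 0.5 rad or height (world z) of any of air_coupling, wax_tin, collet_nut above 0.008 m).
It also fails if it takes over 51 s, if anything falls off the work surface, if the arm or the gripper's body presses on something with over 40 N, if the wrist force passes 120 N, or if a joint passes its speed limit or range.

ROBOT

A 7-joint arm with a two-finger parallel gripper is mounted at the origin on a cart in front of the work surface, level with it; the furniture and walls round the work are solid. World frame = base frame: x ahead of the robot, y to its left, z up, the work surface at z = 0. Lengths are in m, angles in rad, forces in N, time in s.
With the tool pointing down it reaches from about 0.35 to 0.9 m from the base axis. Payload 19.9 kg.
Tool frame: the origin (TCP) lies on the mounting face of the last link; the fingertips stand 173 mm ahead of it and the grasp point (between the pads) lies 155 mm ahead of it; z points along the fingers, y is the line along which they close (so a half turn about z gives the same grasp; the last joint's range is limited). The gripper opens to 85 mm and grips with 20 to 120 N. Pads are 22 mm wide; open, the fingers measure 114 mm over their backs; the gripper's body (76 mm by 85 mm) begins 54 mm behind the grasp point. The pads swing forward as they close: fully open they stand 13 mm farther back than shut.
Start: joints at [1.198, 0.417, -0.01, 1.614, 0.005, 1.111, -0.053], TCP at [0.204, -0.591, 0.405] pointing down, gripper open.
Joint ranges: [-2.81, 2.81], [-0.39, 2.02], [-1.27, 1.25], [0.06, 2.57], [-1.19, 4.33], [0.19, 2], [-2.82, 2.82]. Speed limits (rad/s): [1.89, 1.89, 2.39, 2.39, 3.01, 3.01, 3.01].

INTERFACE

Orientations are given as a rotation vector (axis times angle).
In Python, from bench import env gives the robot as it stands.
- The arm moves only by the tool arm_command, never from a script. Its argument "deltas" is a list of rows, each a list of 2 entries, a list of its own where there are three numbers: the shift along the world's x, y, z in cm, then the turn, a rotation vector about the world's x, y, z in degrees. A call has 1 to 8 rows; each row shifts and turns the commanded pose from where the row before left it; what a row does not reach is not made up. A row lasts 1/12 s, in which the tool goes at most 41.7 mm and 7.16 degrees, less where a joint would pass 70% of its speed; a pose out of reach is approached as far as the arm can. A call with a gripper value outside its range is refused whole. "grip" is the finger opening in cm, from 0 to 8.54, set as the call begins (left out, the last holds). The fingers move at their own pace and stop on an object; the grip force is fixed at half the most. Time passes only in rows, so rows that do not move let the fingers close. It gives the time, the measured TCP pose, the force, the opening and the grip force at its end, in the units of the state.
- env.sense(): the state, without advancing time (a new reading comes with each control period).
- env.read_camera(name): name is "side" or "top" or "wrist"; returns a dict with "img" (384x512x3 uint8, red, green, blue), "vertical_fov" (degrees; the focal length in pixels is half the picture's height over the tangent of half this angle, whatever the lens; pixels are square), "cx", "cy" (the principal point, pixels), "dist_coeffs" ([k1, k2, p1, p2, k3] as OpenCV has them; the pictures are not rectified), "R" (3x3) and "t" (3): a world point X has camera coordinates R X + t; the wrist camera has in their place "tool_from_camera" (4x4, takes a point from camera to tool coordinates, whose origin is the TCP and whose axes are the flange's). Camera axes: x right, y down, z forward; pixel columns grow to the right and rows downward; lengths in m; the calibration is good to about 2 mm. A picture is of the moment at which its call begins: read the wrist's pose just before it. There is no depth.
- env.finish_job(): hands the job in; it is judged then, once.
The state is a dict: "t": time; "qpos": joint angles; "joint_velocities": joint speeds; "joint_efforts": joint torques, N m; "position": TCP position; "eef_rot": TCP orientation; "force": force on the tool from outside, world axes, zero at the start; "torque": the same for the moment, N m; "opening": finger opening in m; "grasp_force": force on a finger pad.
Only numpy, scipy, OpenCV 4.12 (cv2) and the standard library are available. Lean on these libraries where they do the work, as an engineer would, in place of code of your own. Each camera call takes 0.05 s, during which the arm holds its last target. There are 200 camera calls.

## Working session

There is one attempt and no reset: what is moved stays moved. The work goes in short steps, Python scripts to look and compute and a tool call to move; the robot and the scene stay as the last step left them, time stands still between calls to the robot, and variables do not carry over. Pictures are saved under pics/ and viewed, at most 10 in all, crops included, and the job is handed in when it is done.

Besides the shell and the picture viewer there is one more tool, called after ">>>" by a JSON object that holds its "fn" and its "kwargs", one argument or row to a line. arm_command: Moves the arm, as the interface text tells. Its arguments: {"type":"object","properties":{"deltas":{"type":"array","items":{"type":"array"}},"grip":{"type":"number"}},"required":["deltas"]}

```bash
ls; mkdir -p pics
python3 - <<'E'
from bench import env
import cv2,numpy as np
s=env.sense();print(s)
for n in ("top","side"):
    c=env.read_camera(n);cv2.imwrite(f"pics/{n}0.png",c["img"][:,:,::-1])
    print(n,{k:v for k,v in c.items() if k!="img"})
E
```

```text
pics
{'t': 0.0, 'qpos': array([ 1.19748588,  0.41798011, -0.01033022,  1.61417089,  0.00470696,
        1.11067715, -0.05300608]), 'joint_velocities': array([ 0.00171179,  0.00112692,  0.00014991, -0.00133215,  0.00158969,
        0.00020008, -0.00102713]), 'joint_efforts': array([ 5.02158618e-04, -8.64441061e+01,  6.79031946e-01, -4.34905815e+01,
        1.91459345e-02,  7.45725265e-03,  5.81139011e-05]), 'position': array([ 0.20357216, -0.59077877,  0.40405756]), 'eef_rot': array([-3.09728691e+00, -5.18671098e-01,  4.46452172e-04]), 'force': array([-0.16043446, -0.01730875,  0.23870255]), 'torque': array([-0.00151472, -0.0191088 ,  0.02091102]), 'grasp_force': 0.0, 'opening': 0.08525784198568316}
top {'vertical_fov': 53.56639385103757, 'cx': 252.87187147079783, 'cy': 192.8756782479161, 'dist_coeffs': array([-0.0610356,  0.       ,  0.       ,  0.       ,  0.       ]), 'R': array([[ 0.0235752 , -0.99970182,  0.00636207],
       [-0.9987705 , -0.02382988, -0.04346982],
       [ 0.04360847, -0.00532944, -0.99903448]]), 't': array([0.23127883, 0.59649378, 0.90018842])}
side {'vertical_fov': 51.278855058774795, 'cx': 262.97602332265916, 'cy': 189.6797899280352, 'dist_coeffs': array([0.01168066, 0.        , 0.        , 0.        , 0.        ]), 'R': array([[ 0.99783492, -0.06368777,  0.01641142],
       [-0.00879707, -0.37653849, -0.9263592 ],
       [ 0.06517728,  0.92420919, -0.37628352]]), 't': array([-0.56189596,  0.19501839,  0.60030707])}
```

View pics/top0.png

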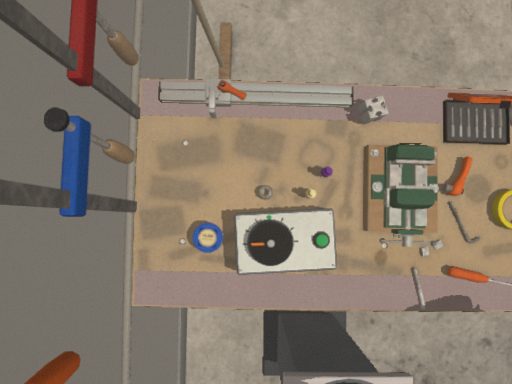

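View pics/side0.png

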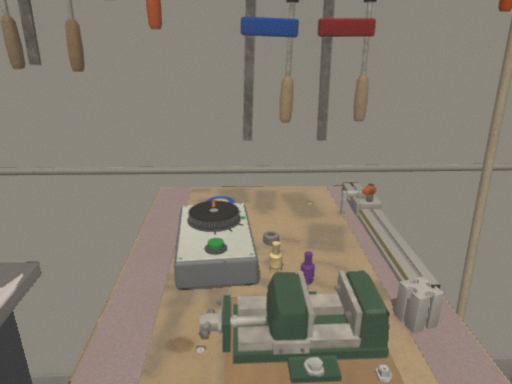

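The top view shows the box with the dial centre near (270,242), the pointer going left (+y, setting 0), the green dot at (268,217), the button at (321,240), the tin at (207,237), the nut at (264,191) and the brass coupling at (311,193). The side view shows the same layout.

```bash
cat > h.py <<'E'
import cv2,numpy as np
from bench import env
def ray(c,px):
    f=c["img"].shape[0]/2/np.tan(np.radians(c["vertical_fov"])/2)
    K=np.array([[f,0,c["cx"]],[0,f,c["cy"]],[0,0,1]])
    p=cv2.undistortPoints(np.array([[px]],float),K,c["dist_coeffs"])[0,0]
    return -c["R"].T@c["t"], c["R"].T@np.array([p[0],p[1],1])
def plane(c,px,z):
    o,d=ray(c,px);return o+d*(z-o[2])/d[2]
def blobs(m,amin=4):
    n,l,s,ce=cv2.connectedComponentsWithStats(m.astype(np.uint8))
    return [(ce[i].round(1),s[i,4]) for i in range(1,n) if s[i,4]>=amin]
E
python3 - <<'E'
from h import *
for n,roi in (("top",(200,340,200,280)),("side",(170,260,190,285))):
    c=env.read_camera(n);I=c["img"];h=cv2.cvtColor(I,cv2.COLOR_RGB2HSV).astype(int)
    R=np.zeros(I.shape[:2],bool);R[roi[2]:roi[3],roi[0]:roi[1]]=1
    H,S,V=h[...,0],h[...,1],h[...,2]
    g=R&(H>45)&(H<85)&(S>110)&(V>60); o=R&((H<14))&(S>150)&(V>130)
    for nm,m,zs in (("green",g,(.06,.075)),("orange",o,(.08,))):
        for b,a in blobs(m):print(n,nm,b,a,[plane(c,b,z).round(4) for z in zs])
    if n=="top":
        d=R&(V<75)&(S<120)
        k,l,s,ce=cv2.connectedComponentsWithStats(d.astype(np.uint8));i=1+np.argmax(s[1:,4])
        cn=max(cv2.findContours((l==i).astype(np.uint8),0,1)[0],key=len)
        e=cv2.fitEllipse(cv2.convexHull(cn));print("dial",e,plane(c,e[0],.08).round(4))
        w=R&(V>170)&(S<40); cn=max(cv2.findContours(w.astype(np.uint8),0,1)[0],key=len)
        r=cv2.minAreaRect(cn);print("panel",r,plane(c,r[0],.06).round(4),[plane(c,p,.06)[:2].round(4) for p in cv2.boxPoints(r)])
E
```

```text
top green [268.8 217.2] 8 [array([0.5344, 0.2082, 0.06  ]), array([0.5347, 0.2089, 0.075 ])]
top green [321.5 239.8] 114 [array([0.4859, 0.0873, 0.06  ]), array([0.487 , 0.0902, 0.075 ])]
top orange [257.  243.9] 37 [array([0.4753, 0.2339, 0.08  ])]
dial ((269.6040954589844, 242.4166259765625), (43.92161178588867, 44.868064880371094), 121.33906555175781) [0.4792 0.2061 0.08  ]
panel ((285.2002868652344, 241.30523681640625), (57.18400955200195, 96.55057525634766), 86.98721313476562) [0.4807 0.1698 0.06  ] [array([0.537 , 0.2838]), array([0.5535, 0.0647]), array([0.4242, 0.0556]), array([0.4083, 0.2738])]
side green [215.1 243.1] 111 [array([0.484 , 0.1077, 0.06  ]), array([0.4857, 0.0814, 0.075 ])]
side orange [213.  203.8] 16 [array([0.4744, 0.2335, 0.08  ])]
```

>>> {"fn": "arm_command", "kwargs": {
  "deltas": [
    [[2,3.2,0],[0,0,5]],
    [[2,3.2,0],[0,0,5]],
    [[2,3.2,0],[0,0,5]],
    [[2,3.2,0],[0,0,5]],
    [[2,3.2,0],[0,0,5]],
    [[2,3.2,0],[0,0,5]],
    [[2,3.2,0],[0,0,5]],
    [[2,3.2,0],[0,0,5]]
  ],
  "grip": 4.5
}}

```text
t: 0.87
position: [0.3641, -0.3331, 0.4048]
eef_rot: [2.731, 1.553, -0.0]
force: [1.9, -0.8, -0.4]
opening: 0.0449
grasp_force: 0.0
```

>>> {"fn": "arm_command", "kwargs": {
  "deltas": [
    [[1,3.2,0],[0,0,6]],
    [[1,3.2,0],[0,0,6]],
    [[1,3.2,0],[0,0,6]],
    [[1,3.2,0],[0,0,6]],
    [[1,3.2,0],[0,0,6]],
    [[1,3.2,0],[0,0,6]],
    [[1,3.2,0],[0,0,6]],
    [[1,3.2,0],[0,0,6]]
  ]
}}

```text
t: 1.53
position: [0.4436, -0.0773, 0.4048]
eef_rot: [1.862, 2.53, -0.0]
force: [1.0, 0.2, 1.0]
opening: 0.045
grasp_force: 0.0
```

>>> {"fn": "arm_command", "kwargs": {
  "deltas": [
    [[0.4,3.2,0],[0,0,6]],
    [[0.4,3.2,0],[0,0,6]],
    [[0.4,3.2,0],[0,0,6]],
    [[0.4,3.2,0],[0,0,6]],
    [[0.4,3.2,0],[0,0,6]],
    [[0.4,3.2,0],[0,0,6]],
    [[0.4,3.2,0],[0,0,6]],
    [[0,0,0],[0,0,6]]
  ]
}}

```text
t: 2.2
position: [0.4712, 0.1505, 0.4051]
eef_rot: [0.663, 3.071, 0.004]
force: [-0.3, 0.0, -0.4]
opening: 0.0448
grasp_force: 0.0
```

```bash
cat >> h.py <<'E'
from scipy.spatial.transform import Rotation as Ro
def st():
    s=env.sense();R=Ro.from_rotvec(s["eef_rot"]).as_matrix()
    print("t",round(s["t"],2),"p",s["position"].round(4),"yaw_y",np.degrees(np.arctan2(R[1,1],R[0,1])).round(1),"zax",R[:,2].round(4),"F",s["force"].round(2),"Tz",s["torque"].round(2),"q7",s["qpos"][6].round(2),"op",round(s["opening"],4),"dp to dial cm",((np.array([.4785,.2055])-s["position"][:2])*100).round(2))
E
python3 -c "
from h import *
st()"
```

```text
t 2.2 p [0.4712 0.1505 0.4051] yaw_y 65.6 zax [ 8.0e-04  2.4e-03 -1.0e+00] F [-0.32  0.04 -0.43] Tz [0.02 0.05 0.05] q7 0.57 op 0.0448 dp to dial cm [0.73 5.5 ]
```

>>> {"fn": "arm_command", "kwargs": {
  "deltas": [
    [[0.3,2.8,0],[0,0,6]],
    [[0.4,2.7,0],[0,0,6]],
    [[0,0,-3],[0,0,6]],
    [[0,0,-3],[0,0,0]],
    [[0,0,-3],[0,0,0]],
    [[0,0,-3],[0,0,0]],
    [[0,0,-2],[0,0,0]],
    [[0,0,0],[0,0,0]]
  ]
}}

```text
t: 2.87
position: [0.4776, 0.1994, 0.2612]
eef_rot: [-0.191, -3.131, 0.003]
force: [-0.5, -0.8, -1.1]
opening: 0.0447
grasp_force: 0.0
```

Run:
```python
from h import *
st()
import cv2
s=cv2.resize(env.read_camera("side")["img"][150:280,140:300,::-1],(640,520))
cv2.imwrite("pics/s1.png",s)
```

```text
t 2.87 p [0.4776 0.1994 0.2612] yaw_y 83.0 zax [-0.0052 -0.0015 -1.    ] F [-0.53 -0.77 -1.11] Tz [-0.05  0.07  0.03] q7 0.56 op 0.0447 dp to dial cm [0.09 0.61]
```

View pics/s1.png

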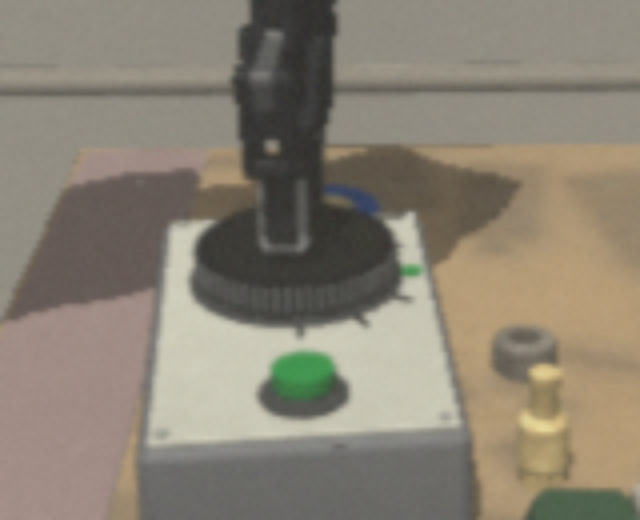

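The crop shows the fingertips just above the dial near (285,245), a little short in y. The button is at (303,372) and the green dot at (410,270).

>>> {"fn": "arm_command", "kwargs": {
  "deltas": [
    [[0.1,0.6,0],[0,0,0]],
    [[0,0,-0.3],[0,0,0]],
    [[0,0,-0.3],[0,0,0]],
    [[0,0,0],[0,0,0]],
    [[0,0,0],[0,0,0]]
  ]
}}

```text
t: 3.33
position: [0.4797, 0.206, 0.2591]
eef_rot: [0.192, 3.135, -0.0]
force: [0.7, 0.1, -0.2]
opening: 0.0448
grasp_force: 0.0
```

```bash
python3 -c "
from h import *
st()"
```

```text
t 3.33 p [0.4797 0.206  0.2591] yaw_y 83.0 zax [ 6.e-04 -2.e-04 -1.e+00] F [ 0.66  0.06 -0.2 ] Tz [ 0.05  0.   -0.02] q7 0.55 op 0.0448 dp to dial cm [-0.12 -0.05]
```

>>> {"fn": "arm_command", "kwargs": {
  "deltas": [
    [[-0.1,0,-0.3],[0,0,0]],
    [[0,0,0],[0,0,0]],
    [[0,0,0],[0,0,0]]
  ]
}}

```text
t: 3.58
position: [0.4785, 0.206, 0.2556]
eef_rot: [-0.191, -3.136, 0.0]
force: [0.1, 0.1, 0.1]
opening: 0.0449
grasp_force: 0.0
```

>>> {"fn": "arm_command", "kwargs": {
  "deltas": [
    [[0,0,-0.2],[0,0,0]],
    [[0,0,0],[0,0,0]],
    [[0,0,0],[0,0,0]]
  ]
}}

```text
t: 3.83
position: [0.4786, 0.2061, 0.2536]
eef_rot: [-0.191, -3.136, 0.0]
force: [-1.5, -0.8, -1.1]
opening: 0.0452
grasp_force: 0.0
```

>>> {"fn": "arm_command", "kwargs": {
  "deltas": [
    [[0,0,-0.2],[0,0,0]],
    [[0,0,0],[0,0,0]],
    [[0,0,0],[0,0,0]]
  ]
}}

```text
t: 4.08
position: [0.4786, 0.2061, 0.2515]
eef_rot: [-0.191, -3.136, 0.0]
force: [-0.0, 0.4, 0.0]
opening: 0.0447
grasp_force: 0.0
```

>>> {"fn": "arm_command", "kwargs": {
  "deltas": [
    [[0,0,-0.2],[0,0,0]],
    [[0,0,0],[0,0,0]],
    [[0,0,0],[0,0,0]]
  ]
}}

```text
t: 4.33
position: [0.4787, 0.2061, 0.2497]
eef_rot: [0.191, 3.136, -0.0]
force: [0.5, -0.1, 2.2]
opening: 0.0451
grasp_force: 1.0
```

>>> {"fn": "arm_command", "kwargs": {
  "deltas": [
    [[0,0,-0.15],[0,0,0]],
    [[0,0,0],[0,0,0]],
    [[0,0,0],[0,0,0]]
  ]
}}

```text
t: 4.58
position: [0.4786, 0.2062, 0.2482]
eef_rot: [0.191, 3.136, 0.0]
force: [-0.6, 0.8, 3.6]
opening: 0.0448
grasp_force: 2.0
```

>>> {"fn": "arm_command", "kwargs": {
  "deltas": [
    [[0,0,-0.15],[0,0,0]],
    [[0,0,0],[0,0,0]],
    [[0,0,0],[0,0,0]]
  ]
}}

```text
t: 4.83
position: [0.4787, 0.2062, 0.2468]
eef_rot: [0.191, 3.135, 0.0]
force: [-0.8, 0.0, 6.1]
opening: 0.0448
grasp_force: 3.0
```

>>> {"fn": "arm_command", "kwargs": {
  "deltas": [
    [[0,0,0],[0,0,-4]],
    [[0,0,0],[0,0,-4]],
    [[0,0,0],[0,0,-4]],
    [[0,0,0],[0,0,-4]],
    [[0,0,0],[0,0,-4]],
    [[0,0,0],[0,0,-4]],
    [[0,0,0],[0,0,-4]],
    [[0,0,0],[0,0,-4]]
  ]
}}

```text
t: 5.5
position: [0.4792, 0.2057, 0.247]
eef_rot: [1.054, 2.958, -0.0]
force: [1.1, -2.9, 6.5]
opening: 0.0453
grasp_force: 3.2
```

>>> {"fn": "arm_command", "kwargs": {
  "deltas": [
    [[0,0,0],[0,0,-4]],
    [[0,0,0],[0,0,-4]],
    [[0,0,0],[0,0,-4]],
    [[0,0,0],[0,0,-4]],
    [[0,0,0],[0,0,0]],
    [[0,0,0],[0,0,0]]
  ]
}}

```text
t: 6.0
position: [0.4791, 0.2057, 0.247]
eef_rot: [1.451, 2.785, -0.0]
force: [3.1, -3.6, 6.7]
opening: 0.045
grasp_force: 3.4
```

Run:
```python
from h import *
st()
a=cv2.resize(env.read_camera("side")["img"][180:260,160:260,::-1],(500,400))
b=cv2.resize(env.read_camera("top")["img"][200:280,220:320,::-1],(500,400))
cv2.imwrite("pics/s2.png",cv2.resize(np.hstack([a,b]),(800,320)))
```

```text
t 6.0 p [0.4791 0.2057 0.247 ] yaw_y 34.9 zax [ 1.2e-03 -7.0e-04 -1.0e+00] F [ 3.11 -3.57  6.74] Tz [-0.99 -0.61 -0.01] q7 -0.19 op 0.045 dp to dial cm [-0.06 -0.02]
```

View pics/s2.png

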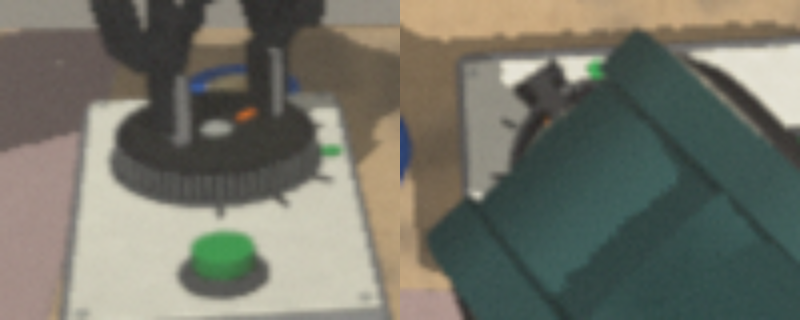

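The side crop (left) shows the pointer turned along with the fingers: the hub is at (215,128) and the orange at (246,115). I'll measure the angle.

```bash
cat >> h.py <<'E'
def ang(n="side"):
    c=env.read_camera(n);I=c["img"];h=cv2.cvtColor(I,cv2.COLOR_RGB2HSV).astype(int)
    m=(h[...,0]<16)&(h[...,1]>130)&(h[...,2]>100)
    M=np.zeros_like(m);M[195:235,180:250]=1
    if n=="top":M[:]=0;M[218:266,246:294]=1
    for b,a in blobs(m&M,3):
        p=plane(c,b,.08 if n=="top" else .0775);v=p[:2]-[.4785,.2055]
        print(n,b,a,p.round(4),"r",np.hypot(*v).round(4),"dial deg",94.2-np.degrees(np.arctan2(v[1],v[0])).round(1))
E
python3 -c "
from h import *
ang()"
```

```text
side [221.1 208.1] 12 [0.4914 0.2175 0.0775] r 0.0176 dial deg 51.300000000000004
```

>>> {"fn": "arm_command", "kwargs": {
  "deltas": [
    [[0,0,0],[0,0,-4]],
    [[0,0,0],[0,0,-4]],
    [[0,0,0],[0,0,-4]],
    [[0,0,0],[0,0,-4]],
    [[0,0,0],[0,0,-4]],
    [[0,0,0],[0,0,-4]],
    [[0,0,0],[0,0,-4]],
    [[0,0,0],[0,0,-4]]
  ]
}}

```text
t: 6.82
position: [0.4791, 0.2059, 0.247]
eef_rot: [2.166, 2.274, 0.001]
force: [3.9, -2.6, 7.3]
opening: 0.0447
grasp_force: 3.1
```

>>> {"fn": "arm_command", "kwargs": {
  "deltas": [
    [[0,0,0],[0,0,-4]],
    [[0,0,0],[0,0,-4]],
    [[0,0,0],[0,0,-2]],
    [[0,0,0],[0,0,0]],
    [[0,0,0],[0,0,0]]
  ]
}}

```text
t: 7.23
position: [0.4793, 0.2056, 0.2471]
eef_rot: [2.353, 2.08, 0.002]
force: [3.4, -3.6, 6.8]
opening: 0.0453
grasp_force: 3.2
```

```bash
python3 -c "
from h import *
st();ang()"
```

```text
t 7.23 p [0.4793 0.2056 0.2471] yaw_y -7.0 zax [ 1.8e-03 -4.0e-04 -1.0e+00] F [ 3.44 -3.58  6.83] Tz [-1.01 -0.96 -0.04] q7 -0.81 op 0.0453 dp to dial cm [-0.08 -0.01]
side [223.  210.4] 8 [0.4955 0.2064 0.0775] r 0.017 dial deg 91.0
```

>>> {"fn": "arm_command", "kwargs": {
  "deltas": [
    [[0,0,0.5],[0,0,0]],
    [[0,0,1],[0,0,0]],
    [[0,0,2],[0,0,0]],
    [[0,0,3],[0,0,0]],
    [[0,-3,2],[0,0,0]],
    [[0.3,-3,0],[0,0,0]],
    [[0.3,-3,0],[0,0,0]],
    [[0.2,-2.5,0],[0,0,0]]
  ]
}}

```text
t: 7.95
position: [0.4864, 0.0893, 0.3327]
eef_rot: [2.353, 2.081, 0.0]
force: [0.6, -0.5, 0.3]
opening: 0.0449
grasp_force: 0.0
```

>>> {"fn": "arm_command", "kwargs": {
  "deltas": [
    [[0,0,0],[0,0,0]],
    [[0,0,0],[0,0,0]],
    [[0,0,0],[0,0,0]],
    [[0,0,0],[0,0,0]]
  ],
  "grip": 0
}}

```text
t: 8.28
position: [0.4864, 0.0922, 0.3319]
eef_rot: [-2.351, -2.084, -0.0]
force: [0.1, -0.4, -0.1]
opening: 0.0002
grasp_force: 0.0
```

Run:
```python
from h import *
st();ang();ang("top")
b=env.read_camera("top")["img"];a=env.read_camera("side")["img"]
f=lambda I:cv2.resize(I[...,::-1],(400,320))
cv2.imwrite("pics/s3.png",np.hstack([f(a[170:270,160:285]),f(b[190:290,220:345])]))
```

```text
t 8.28 p [0.4864 0.0922 0.3319] yaw_y -6.9 zax [-1.e-04  4.e-04 -1.e+00] F [ 0.15 -0.4  -0.07] Tz [0.03 0.05 0.  ] q7 -0.5 op 0.0002 dp to dial cm [-0.79 11.33]
side [225.5 208. ] 6 [0.5002 0.2177 0.0775] r 0.0249 dial deg 64.9
top [267.5 230.1] 34 [0.5062 0.2114 0.08  ] r 0.0283 dial deg 82.2
```

View pics/s3.png

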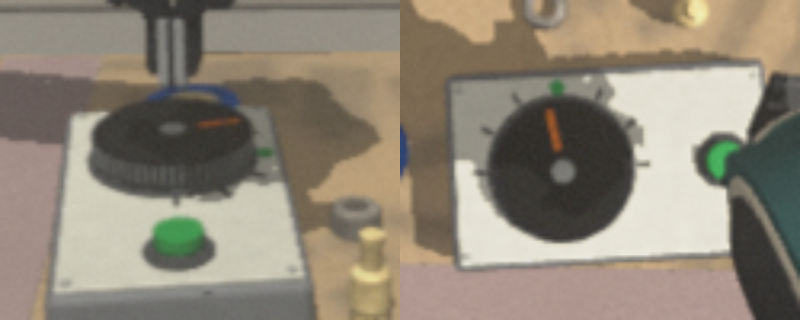

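The pointer looks about 8° short of the dot: in the top crop the hub is at (563,172), the pointer tip at (549,110) and the dot at (556,88). I'll measure more precisely with the wrist camera.

Run:
```python
from h import *
ang("top")
s=env.sense();c=env.read_camera("wrist")
cv2.imwrite("pics/w1.png",c["img"][...,::-1]);print(c["tool_from_camera"].round(3),c["vertical_fov"])
c=env.read_camera("top");I=c["img"];h=cv2.cvtColor(I,cv2.COLOR_RGB2HSV).astype(int)
m=(h[...,0]<16)&(h[...,1]>130)&(h[...,2]>100);M=np.zeros_like(m);M[218:266,246:294]=1
ys,xs=np.nonzero(m&M);P=np.array([plane(c,(x,y),.08)[:2] for x,y in zip(xs,ys)])
vx,vy,_,_=cv2.fitLine(P.astype(np.float32)*1000,cv2.DIST_L2,0,.01,.01).ravel()
print("line angle",np.degrees(np.arctan(vy/vx)),"n",len(P))
```

```text
top [267.6 230.1] 35 [0.5062 0.2112 0.08  ] r 0.0283 dial deg 82.60000000000001
[[ 0.001 -0.966 -0.26   0.066]
 [ 1.     0.     0.001 -0.   ]
 [-0.    -0.26   0.966  0.03 ]
 [ 0.     0.     0.     1.   ]] 58.82347263390958
line angle 12.715794 n 35
```

View pics/w1.png

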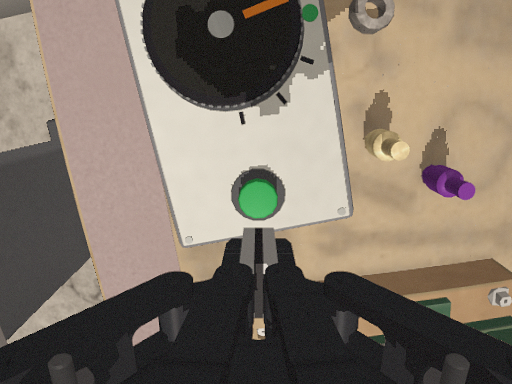

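The wrist view has the hub at (221,24), the green dot at (310,13) and the pointer end near (288,0), so the dial really is about 8–12° short. I'll wait briefly to see whether it creeps in.

>>> {"fn": "arm_command", "kwargs": {
  "deltas": [
    [[0,0,0],[0,0,0]],
    [[0,0,0],[0,0,0]],
    [[0,0,0],[0,0,0]],
    [[0,0,0],[0,0,0]],
    [[0,0,0],[0,0,0]],
    [[0,0,0],[0,0,0]],
    [[0,0,0],[0,0,0]],
    [[0,0,0],[0,0,0]]
  ]
}}

```text
t: 9.3
position: [0.4866, 0.0911, 0.3317]
eef_rot: [-2.353, -2.082, 0.0]
force: [-0.1, -0.6, -0.3]
opening: 0.0002
grasp_force: 0.0
```

```bash
cat >> h.py <<'E'
def wr(save=None):
    "pointer angle from the wrist camera, dot and hub included"
    s=env.sense();c=env.read_camera("wrist");I=c["img"]
    T=np.eye(4);T[:3,:3]=Ro.from_rotvec(s["eef_rot"]).as_matrix();T[:3,3]=s["position"]
    W=np.linalg.inv(T@c["tool_from_camera"]);c["R"],c["t"]=W[:3,:3],W[:3,3]
    if save:cv2.imwrite(save,I[...,::-1])
    h=cv2.cvtColor(I,cv2.COLOR_RGB2HSV).astype(int);H,S,V=h[...,0],h[...,1],h[...,2]
    for nm,m,z in (("or",(H<14)&(S>180)&(V>120),.08),("gr",(H>45)&(H<85)&(S>110)&(V>60),.06),("hub",(S<40)&(V>70)&(V<140),.08)):
        for b,a in blobs(m,60):
            p=plane(c,b,z)
            if np.hypot(*(p[:2]-[.4785,.2055]))<.13 and (nm!="hub" or np.hypot(*(p[:2]-[.4785,.2055]))<.01):print(nm,b,a,p.round(4), np.degrees(np.arctan2(p[1]-.2055,p[0]-.4785)).round(1))
E
python3 -c "
from h import *
st();ang('top');wr()"
```

```text
t 9.3 p [0.4866 0.0911 0.3317] yaw_y -7.0 zax [-0. -0. -1.] F [-0.13 -0.62 -0.34] Tz [ 0.03  0.01 -0.02] q7 -0.5 op 0.0002 dp to dial cm [-0.81 11.44]
top [267.5 230.1] 36 [0.5062 0.2114 0.08  ] r 0.0283 dial deg 82.2
gr [309.   11.3] 212 [0.5344 0.208  0.06  ] 2.6
gr [257.3 197.2] 1225 [0.485  0.0854 0.06  ] -86.9
hub [219.9  22.8] 589 [0.4767 0.2036 0.08  ] -134.4
```

The dial stopped about 9° short, with no creep; friction held it there. The centre estimate improves to about (0.477, 0.204). I'll go back, centred better, and nudge it on.

>>> {"fn": "arm_command", "kwargs": {
  "deltas": [
    [[-0.2,2.3,0],[0,0,7]],
    [[-0.2,2.3,0],[0,0,7]],
    [[-0.2,2.3,0],[0,0,7]],
    [[-0.2,2.3,0],[0,0,7]],
    [[-0.2,2.1,0],[0,0,7]],
    [[0,0,0],[0,0,7]],
    [[0,0,0],[0,0,7]],
    [[0,0,-2],[0,0,7]]
  ],
  "grip": 4.5
}}

```text
t: 10.07
position: [0.4773, 0.2051, 0.314]
eef_rot: [1.089, 2.943, 0.004]
force: [1.3, 0.2, -0.2]
opening: 0.0447
grasp_force: 0.0
```

>>> {"fn": "arm_command", "kwargs": {
  "deltas": [
    [[0,0,-2],[0,0,0]],
    [[0,0,-2],[0,0,0]],
    [[0,0,-1],[0,0,0]],
    [[0,0,-0.5],[0,0,0]],
    [[0,0,0],[0,0,0]],
    [[0,0,0],[0,0,0]]
  ]
}}

```text
t: 10.57
position: [0.4768, 0.2043, 0.2573]
eef_rot: [1.1, 2.942, 0.0]
force: [-0.6, -0.3, 0.2]
opening: 0.0453
grasp_force: 0.0
```

```bash
python3 -c "
from h import *
st()"; sed -i 's/\[.4785,.2055\]/[.477,.204]/g; s/-.2055,p\[0\]-.4785/-.204,p[0]-.477/' h.py; python3 -c "
from h import *
ang()"
```

```text
t 10.57 p [0.4768 0.2043 0.2573] yaw_y 49.0 zax [ 5.e-04  1.e-04 -1.e+00] F [-0.61 -0.31  0.25] Tz [-0.06 -0.03  0.02] q7 0.07 op 0.0453 dp to dial cm [0.17 0.12]
side [227.7 208. ] 29 [0.5046 0.2176 0.0775] r 0.0307 dial deg 68.0
```

>>> {"fn": "arm_command", "kwargs": {
  "deltas": [
    [[0,0,-0.5],[0,0,0]],
    [[0,0,-0.3],[0,0,0]],
    [[0,0,-0.2],[0,0,0]],
    [[0,0,-0.1],[0,0,0]],
    [[0,0,0],[0,0,0]],
    [[0,0,0],[0,0,0]]
  ]
}}

```text
t: 11.12
position: [0.477, 0.2042, 0.2462]
eef_rot: [1.1, 2.941, 0.001]
force: [1.4, -0.1, 7.6]
opening: 0.0451
grasp_force: 4.0
```

```bash
python3 -c "
from h import *
st();ang()"
```

```text
t 11.12 p [0.477  0.2042 0.2462] yaw_y 49.0 zax [ 1.5e-03  3.0e-04 -1.0e+00] F [ 1.42 -0.06  7.57] Tz [-0.1  -0.25  0.  ] q7 0.06 op 0.0451 dp to dial cm [-0.   -0.02]
side [227.7 210.2] 30 [0.5048 0.2071 0.0775] r 0.0279 dial deg 87.8
```

>>> {"fn": "arm_command", "kwargs": {
  "deltas": [
    [[0,0,0],[0,0,-3]],
    [[0,0,0],[0,0,-3]],
    [[0,0,0],[0,0,-3]],
    [[0,0,0],[0,0,-3]],
    [[0,0,0],[0,0,0]],
    [[0,0,0],[0,0,0]]
  ]
}}

```text
t: 11.67
position: [0.4771, 0.2042, 0.2463]
eef_rot: [1.402, 2.81, 0.002]
force: [1.8, -0.5, 7.8]
opening: 0.0447
grasp_force: 3.8
```

```bash
python3 -c "
from h import *
st();ang()"
```

```text
t 11.67 p [0.4771 0.2042 0.2463] yaw_y 37.0 zax [ 1.8e-03  2.0e-04 -1.0e+00] F [ 1.77 -0.53  7.77] Tz [-0.17 -0.42 -0.03] q7 -0.12 op 0.0447 dp to dial cm [-0.01 -0.02]
side [228.3 211.5] 27 [0.5061 0.201  0.0775] r 0.0292 dial deg 100.10000000000001
```

>>> {"fn": "arm_command", "kwargs": {
  "deltas": [
    [[0,0,0.3],[0,0,0]],
    [[0,0,0.3],[0,0,0]],
    [[0,0,1],[0,0,0]],
    [[0,0,2],[0,0,0]],
    [[0,0,3],[0,0,0]],
    [[0,-3,2],[0,0,0]],
    [[0.3,-3,0],[0,0,0]],
    [[0.3,-3,0],[0,0,0]]
  ]
}}

```text
t: 12.38
position: [0.4824, 0.1133, 0.3334]
eef_rot: [1.399, 2.811, 0.001]
force: [1.0, -1.1, -0.1]
opening: 0.0451
grasp_force: 0.0
```

>>> {"fn": "arm_command", "kwargs": {
  "deltas": [
    [[0.2,-2.3,0],[0,0,-7]],
    [[0,0,0],[0,0,-7]],
    [[0,0,0],[0,0,-7]],
    [[0,0,0],[0,0,-7]],
    [[0,0,0],[0,0,-7]],
    [[0,0,0],[0,0,-7]],
    [[0,0,0],[0,0,0]],
    [[0,0,0],[0,0,0]]
  ],
  "grip": 0
}}

```text
t: 13.05
position: [0.4844, 0.0913, 0.332]
eef_rot: [-2.311, -2.128, 0.0]
force: [1.4, 0.2, 0.3]
opening: -0.0004
grasp_force: 0.0
```

Run:
```python
from h import *
st();ang();ang("top");wr("pics/w2.png")
b=env.read_camera("top")["img"]
cv2.imwrite("pics/t3.png",cv2.resize(b[190:290,220:345,::-1],(750,600),interpolation=2))
```

```text
t 13.05 p [0.4844 0.0913 0.332 ] yaw_y -4.7 zax [-1.e-04 -1.e-04 -1.e+00] F [1.43 0.17 0.31] Tz [-0.02 -0.06  0.02] q7 -0.47 op -0.0004 dp to dial cm [-0.74 11.27]
side [227. 209.] 11 [0.5033 0.2128 0.0775] r 0.0277 dial deg 75.6
top [269.9 230.3] 37 [0.5059 0.2061 0.08  ] r 0.029 dial deg 90.10000000000001
or [264.9  15.5] 93 [0.4977 0.2051 0.08  ] 3.0
gr [319.3  13.7] 207 [0.5345 0.208  0.06  ] 4.0
gr [260.2 197. ] 1226 [0.4853 0.0853 0.06  ] -86.0
hub [230.4  21.3] 590 [0.4766 0.2035 0.08  ] -132.8
```

View pics/t3.png

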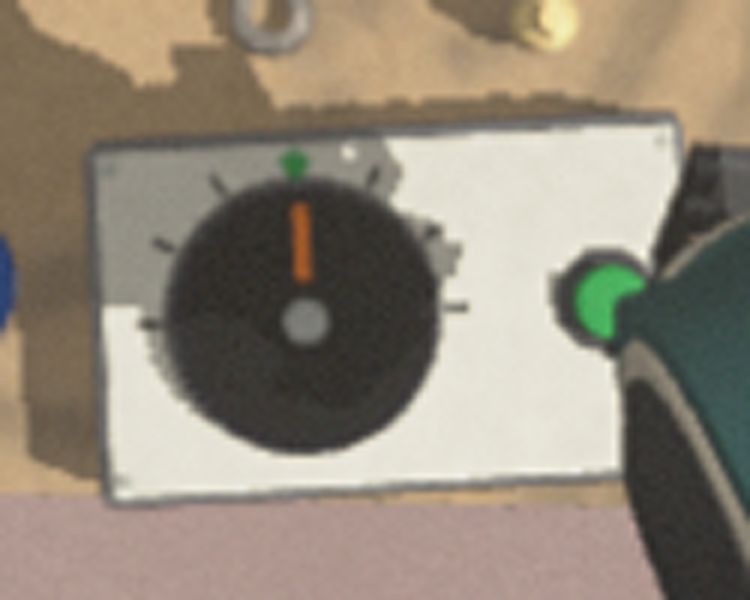

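The crop shows the pointer (303,240) in line with the hub (306,322) and the green dot (293,163), reading 90°. Next is the button.

>>> {"fn": "arm_command", "kwargs": {
  "deltas": [
    [[0.1,-0.2,-2],[0,0,0]],
    [[0,0,-2],[0,0,0]],
    [[0,0,-2],[0,0,0]],
    [[0,0,-1.5],[0,0,0]],
    [[0,0,-0.5],[0,0,0]],
    [[0,0,0],[0,0,0]],
    [[0,0,0],[0,0,0]]
  ]
}}

```text
t: 13.83
position: [0.4858, 0.0892, 0.2521]
eef_rot: [-2.315, -2.124, -0.0]
force: [-0.0, 0.2, -0.1]
opening: 0.0003
grasp_force: 0.0
```

>>> {"fn": "arm_command", "kwargs": {
  "deltas": [
    [[0,0,-0.3],[0,0,0]],
    [[0,0,-0.3],[0,0,0]],
    [[0,0,-0.2],[0,0,0]],
    [[0,0,0],[0,0,0]],
    [[0,0,0],[0,0,0]]
  ]
}}

```text
t: 14.25
position: [0.486, 0.0892, 0.244]
eef_rot: [2.316, 2.122, 0.001]
force: [2.5, 0.3, 2.8]
opening: -0.0
grasp_force: 1.8
```

>>> {"fn": "arm_command", "kwargs": {
  "deltas": [
    [[0,0,-0.2],[0,0,0]],
    [[0,0,0],[0,0,0]],
    [[0,0,0],[0,0,0]]
  ]
}}

```text
t: 14.5
position: [0.486, 0.0892, 0.2423]
eef_rot: [2.315, 2.122, 0.001]
force: [1.2, 0.0, 14.6]
opening: -0.0
grasp_force: 7.1
```

>>> {"fn": "arm_command", "kwargs": {
  "deltas": [
    [[0,0,0.5],[0,0,0]],
    [[0,0,0.5],[0,0,0]],
    [[0,0,2],[0,0,0]],
    [[0,0,3],[0,0,0]],
    [[0,0,3],[0,0,0]],
    [[0,-3,1],[0,0,0]],
    [[0,-3,0],[0,0,0]],
    [[0,-3,0],[0,0,0]]
  ]
}}

```text
t: 15.17
position: [0.4852, -0.0018, 0.3425]
eef_rot: [2.314, 2.123, 0.001]
force: [-0.1, -0.4, 0.4]
opening: -0.0003
grasp_force: 0.0
```

>>> {"fn": "arm_command", "kwargs": {
  "deltas": [
    [[0,0,0],[0,0,0]],
    [[0,0,0],[0,0,0]],
    [[0,0,0],[0,0,0]],
    [[0,0,0],[0,0,0]]
  ]
}}

```text
t: 15.5
position: [0.4855, 0.0, 0.3416]
eef_rot: [-2.314, -2.124, 0.0]
force: [0.5, -0.2, 0.0]
opening: 0.0001
grasp_force: 0.0
```

Run:
```python
from h import *
st();ang("top")
b=env.read_camera("top")["img"]
cv2.imwrite("pics/t4.png",cv2.resize(b[170:290,190:350,::-1],(800,600),interpolation=2))
```

```text
t 15.5 p [0.4855 0.     0.3416] yaw_y -4.9 zax [-5.e-04  3.e-04 -1.e+00] F [ 0.47 -0.24  0.05] Tz [0.02 0.01 0.  ] q7 -0.26 op 0.0001 dp to dial cm [-0.85 20.4 ]
top [269.9 230. ] 35 [0.5066 0.2061 0.08  ] r 0.0296 dial deg 90.10000000000001
```

View pics/t4.png

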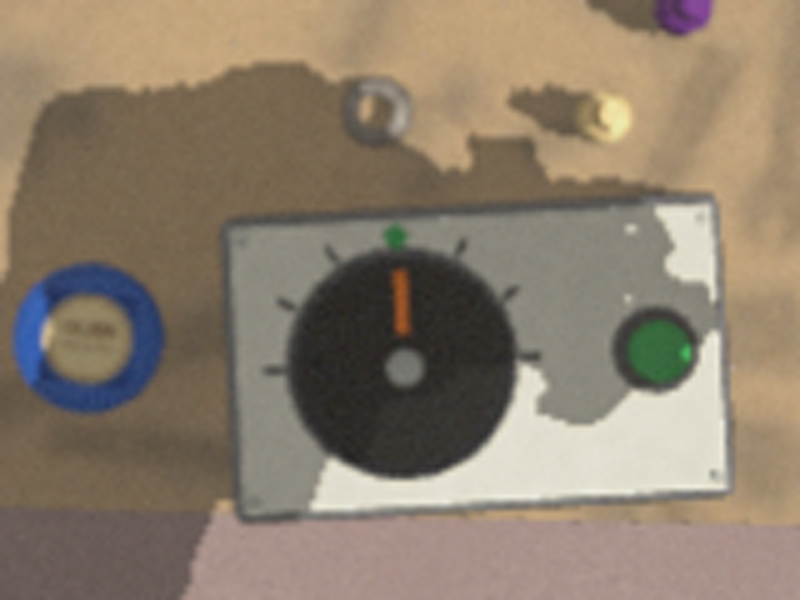

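The pointer (400,300) is on the green dot (395,237), the button (660,348) is released, and the tin, nut and coupling have not moved. I'm handing the job in.

```bash
python3 -c "
from bench import env
print(env.finish_job())"
```

```text
the job is handed in; nothing more can be done
None
```

Job handed in, verdict not shown: the dial reads 90° at the green dot (a second nudge was needed after it stopped about 9° short), the start button was then pressed to its stop and released, and the tin, coupling and nut look unmoved in the last picture.

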